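# Seat the filter disc in the line filter and shut its cover

## Task

Refit the line filter that stands open on the bench: with your fingertips, push the copper-coloured filter disc across the flange until it drops into its round seat and lies flat, then push the hinged cover over and press it fully shut. Only push: do not pinch the disc or lift it off the flange, and leave the other things on the bench where they are.

Things in the scene. Friction and masses are not known exactly. Their poses are not given: they have to be found in the camera images.
- filter_disc: Loose copper-coloured sintered-bronze filter disc, 60 mm in diameter, 8 mm thick, about 0.1 kg; origin at the centre of its underside. It starts flat on the flange of the filter pot, in front of or beside the seat, never on the hinge side, its edge partly over the seat and partly over the outside of the flange; it slides easily.
- disc_centre (a point): Centre of the filter disc, half-way up (4 mm above its underside).
- seat (a point): Centre of the round seat, level with the flange's flat top (125 mm above the bench). Seat: recess 64 mm in diameter, 9 mm deep, flat perforated floor; a seated disc has 2 mm play all round, its centre 5 mm below this point. It is in the bright 120 mm flange of a green cast filter pot that cannot move. Axes: z up, x towards the hinge, y along the hinge pin.
- hinge (a point): Middle of the cover's horizontal hinge pin, 68 mm from the seat's centre and 6 mm above the flange face.
- cover (a joint): Angle of the green cover about the hinge pin, rad: 0 shut on the flange, 1.57 upright, stop at 1.8 (leaning back from the seat). Stiff hinge: the cover stays at any angle; 1 to 4 N at the lip moves it. Round plate from 10 to 126 mm from the pin; outer face (up when shut) 7 mm off the plane through the pin, its flat middle boss, 22 to 114 mm from the pin, 12 mm off that plane.
- cover_lip (a point): Outer end of the cover's finger lip, 136 mm from the hinge pin; the lip is 34 mm wide and 10 mm thick.
- brass_nipple: Loose brass hex nipple, 36 mm across, 38 mm high, a bystander farther back, behind the vice; origin under its centre.
- flux_tin: Loose round lever-lid tin, 64 mm across, 32 mm high, a bystander on the bench in front of the filter; origin under its centre.
- solder_spool: Loose spool of solder wire, 76 mm across, 44 mm high, a bystander farther back, behind the vice; origin under its centre.
Not all that is in view belongs to the job. Of the things that look like the filter_disc, the larger one is meant.

How it is judged (in metres and radians):
On the way, in this order (a step that is already met when the one before it is completed fails the run):
1. the disc lies flat in its seat while the cover is still open (horizontal distance between disc_centre and seat below 0.005 m and z of disc_centre in the frame of seat below -0.003 m and angle between filter_disc's own z axis and vertical below 0.06 rad and value of joint cover above 0.7 rad), for 0.2 s.
2. the cover is fully shut (value of joint cover below 0.03 rad), for 0.2 s.
At the end, for the whole second after the job is handed in: The disc lies at rest in the seat: within 5 mm of its centre, flat to 0.06 rad, its middle at least 3 mm below the flange face; the cover is shut to within 0.03 rad (horizontal distance between disc_centre and seat below 0.005 m and z of disc_centre in the frame of seat below -0.003 m and angle between filter_disc's own z axis and vertical below 0.06 rad and linear speed of filter_disc below 0.01 m/s and value of joint cover below 0.03 rad); the robot touches nothing.
It fails at once if the filter disc is lifted off the flange (more than 15 mm) (z of disc_centre in the frame of seat above 0.019 m).
It fails at once if the filter disc is pinched or pressed with more than 30 N (contact force between the fingers and filter_disc above 30 N).
It fails at once if a bystander is moved by more than 20 mm (distance of any of flux_tin, solder_spool, brass_nipple from where it was at the start of the episode above 0.02 m).
It also fails if it takes over 45 s, if anything falls off the work surface, if the arm or the gripper's body presses on something with over 40 N, if the wrist force passes 120 N, or if a joint passes its speed limit or range.

## Robot

A 6-joint arm with a two-finger parallel gripper is mounted at the origin on a cart in front of the work surface, level with it; the furniture and walls round the work are solid. World frame = base frame: x ahead of the robot, y to its left, z up, the work surface at z = 0. Lengths are in m, angles in degrees, forces in N, time in s.
With the tool pointing down it reaches from about 0.375 to 0.9 m from the base axis. Payload 3.1 kg.
Tool frame: the origin (TCP) lies on the centre line of the jaws, within the pads' length; the fingertips stand 17 mm ahead of it and the grasp point (between the pads) lies 2 mm behind it; y points along the fingers, x is the direction in which the jaws open and shut, and the axes are right-handed (so a half turn about y gives the same grasp; the last joint's range is limited). The gripper opens to 87 mm and grips with 3 to 60 N. Pads are 19 mm wide; open, the fingers measure 117 mm over their backs; the gripper's body (75 mm by 190 mm) begins 51 mm behind the grasp point.
Start: joints at [61.965, 30.224, 82.088, -0, 67.689, -10.227], TCP at [0.191, 0.595, 0.24] pointing down, gripper open.
Joint ranges: [-176.69, 176.69], [-43.24, 126.21], [12.49, 139.97], [-82, 262], [0, 151.66], [-163.58, 163.58]. Speed limits (degrees/s): [159.86, 159.86, 180, 180, 180, 180].

## Interface

Orientations are given as a 3x3 rotation matrix whose columns are the frame's x, y, z axes.
In Python, from rig import read_state, capture, camera_info, hand_in, trace, tip_of gives the robot as it stands.
- The arm moves only by the tool jog_arm, never from a script. Its argument "steps" is a list of rows, each an object with "fingers": the opening in per cent of the stroke, from 0 (shut) to 100 (fully open); "delta_pos": the shift along the world's x, y, z in mm, a list of three; "turn": the turn about the world's z in degrees. A call has 1 to 20 rows; each row is the pose to reach, as a shift and turn from the pose commanded when the call began; what a row does not reach only later rows make up. A row lasts 1/12 s, in which the tool goes at most 41.7 mm and 7.16 degrees, less where a joint would pass 70% of its speed; a pose out of reach is approached as far as the arm can. A call with a gripper value outside its range is refused whole. The fingers move at their own pace and stop on an object; the grip force is fixed at half the most. Time passes only in rows, so rows that repeat a pose let the fingers close. It gives the time, the measured TCP pose, the force and the opening at its end, in the units of the state.
- read_state(): the state, without advancing time (a new reading comes with each control period).
- capture(name): name is "scene" or "top" or "wrist"; returns the picture (384x512x3 uint8, red, green, blue); there is no depth.
- camera_info(name): a dict with "fov_y" (degrees; the focal length in pixels is half the picture's height over the tangent of half this angle, whatever the lens; pixels are square), "cx", "cy" (the principal point, pixels), "view" (4x4, takes a point from world to camera coordinates); the wrist camera has in their place "tool_from_camera" (4x4, takes a point from camera to tool coordinates, whose origin is the TCP and whose axes are the tool frame's). Camera axes: x right, y down, z forward; pixel columns grow to the right and rows downward; lengths in m; the calibration is good to about 2 mm. A picture is of the moment at which its call begins: read the wrist's pose just before it. camera_info takes no time and is no camera call.
- hand_in(): hands the job in, once; it reports no verdict.
Trained networks look in the newest picture that a camera, given by its name, has taken for a name from the list of things; names that differ only in an ending like _2 or _b are one class to them, and where a whole thing is asked for, a point or a joint stands for the part that bears it (a point fixed in the world has none). Each returns a list of dicts, best first, with "confidence" (0 to 1); they miss things now and then, are a little off and sometimes report something else, mostly with a low value. They report only what shows in the picture. A call takes as long as a camera call. They do not tell look-alikes from the thing itself.
- trace(target, camera): "mask" (384x512 bool, what is visible of it).
- tip_of(target, camera): "position" ([x, y, z] in m, in world coordinates, good to about 4 mm: a listed point, or the origin of a listed thing).
The state is a dict: "time_s": time; "joint_positions": joint angles; "qvel": joint speeds; "tau": joint torques, N m; "position": TCP position; "tcp_rot": TCP orientation; "force": force on the tool from outside, world axes, zero at the start; "moment": the same for the moment, N m; "opening": opening from 0.0 (shut) to 1.0 (fully open).
Only numpy, scipy, OpenCV 4.12 (cv2) and the standard library are available. Lean on these libraries where they do the work, as an engineer would, in place of code of your own. Each camera call takes 0.05 s, during which the arm holds its last target.

## Working session

There is one attempt and no reset: what is moved stays moved. The work goes in short steps, Python scripts to look and compute and a tool call to move; the robot and the scene stay as the last step left them, time stands still between calls to the robot, and variables do not carry over. Pictures are saved under pics/ and viewed, and the job is handed in when it is done.

Besides the shell and the picture viewer there is one more tool, called after "Request:" by a JSON object that holds its "name" and its "arguments". jog_arm: Moves the arm, as the interface text tells. Its arguments: {"type":"object","properties":{"steps":{"type":"array","items":{"type":"object","properties":{"fingers":{"type":"number"},"delta_pos":{"type":"array","items":{"type":"number"}},"turn":{"type":"number"}}}}},"required":["steps"]}

```bash
mkdir -p pics; ls; python3 - <<'E'
from rig import *
import cv2,numpy as np
s=read_state();print(s['time_s'],s['position'],s['tcp_rot'],s['force'],s['opening'])
for c in ['scene','top','wrist']:
    im=capture(c);cv2.imwrite(f'pics/{c}0.png',im[:,:,::-1])
    i=camera_info(c);print(c,{k:np.round(v,3).tolist() for k,v in i.items()})
    for t in ['disc_centre','seat','hinge','cover_lip','filter_disc','flux_tin']:
        for r in tip_of(t,c)[:2]: print(t,np.round(r['position'],4),round(r['confidence'],2))
print(read_state()['time_s'])
E
```

```text
pics
0.0 [0.19075616 0.59443319 0.23856421] [[ 3.05812938e-01 -1.00457733e-03 -9.52091087e-01]
 [ 9.52089161e-01 -1.94873367e-03  3.05814375e-01]
 [-2.16258614e-03 -9.99997597e-01  3.60499221e-04]] [ 0.65370957  0.11488107 -0.77953826] 1.0012706086008116
scene {'fov_y': 54.08, 'cx': 259.468, 'cy': 193.238, 'view': [[-0.668, -0.744, -0.019, 0.288], [-0.438, 0.413, -0.798, 0.383], [0.601, -0.525, -0.602, 0.535], [0.0, 0.0, 0.0, 1.0]]}
disc_centre [0.4455 0.0829 0.0037] 0.69
disc_centre [0.5242 0.0101 0.1283] 0.64
seat [0.563  0.0237 0.1265] 0.93
hinge [0.6555 0.0123 0.2639] 0.53
cover_lip [0.6558 0.0096 0.2633] 0.87
cover_lip [0.5229 0.0098 0.1292] 0.32
filter_disc [4.445e-01 7.820e-02 1.000e-04] 0.86
filter_disc [0.522  0.0138 0.1253] 0.78
flux_tin [ 0.3697 -0.0137 -0.0006] 0.55
top {'fov_y': 50.678, 'cx': 258.893, 'cy': 189.924, 'view': [[0.03, -0.999, 0.014, -0.122], [-0.996, -0.031, -0.087, 0.559], [0.087, -0.012, -0.996, 0.916], [0.0, 0.0, 0.0, 1.0]]}
disc_centre [0.5243 0.0109 0.1275] 0.9
disc_centre [0.4497 0.0771 0.0033] 0.69
seat [0.5636 0.0196 0.1235] 0.61
seat [0.6616 0.0139 0.2663] 0.33
hinge [0.6316 0.0114 0.131 ] 0.85
cover_lip [0.6579 0.0128 0.264 ] 0.61
filter_disc [ 0.4455  0.0749 -0.0062] 0.6
filter_disc [0.5231 0.0128 0.127 ] 0.58
flux_tin [ 0.3776 -0.0152  0.0023] 0.81
wrist {'fov_y': 58.673, 'cx': 243.004, 'cy': 199.858, 'tool_from_camera': [[1.0, -0.001, 0.001, 0.001], [-0.001, -0.276, 0.961, -0.146], [-0.001, -0.961, -0.276, 0.077], [0.0, 0.0, 0.0, 1.0]]}
1.05
```

```bash
cd pics; python3 - <<'E'
import cv2,numpy as np
for c in ['scene','top']:
    im=cv2.imread(c+'0.png'); cv2.imwrite(c+'0b.png',cv2.resize(im,None,fx=1.55,fy=1.55,interpolation=cv2.INTER_CUBIC))
E
```

```text
(no output)
```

View pics/scene0b.png

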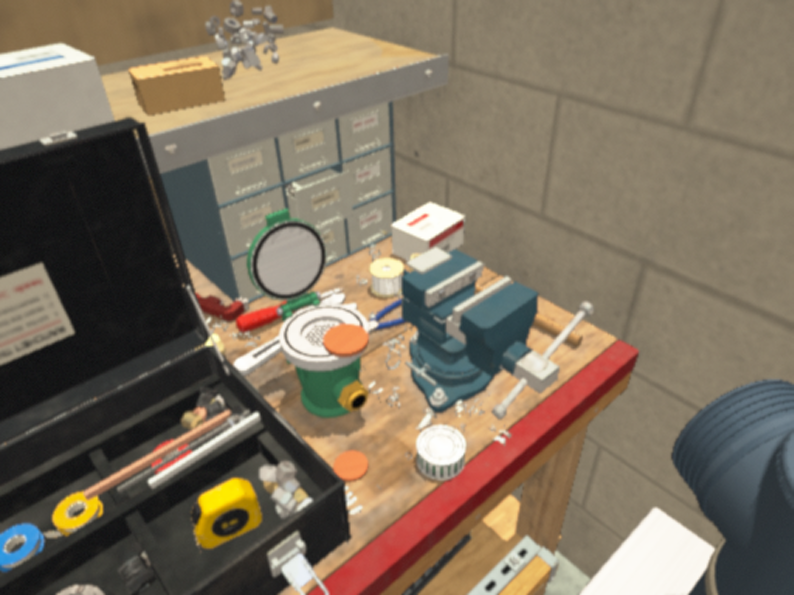

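View pics/top0b.png

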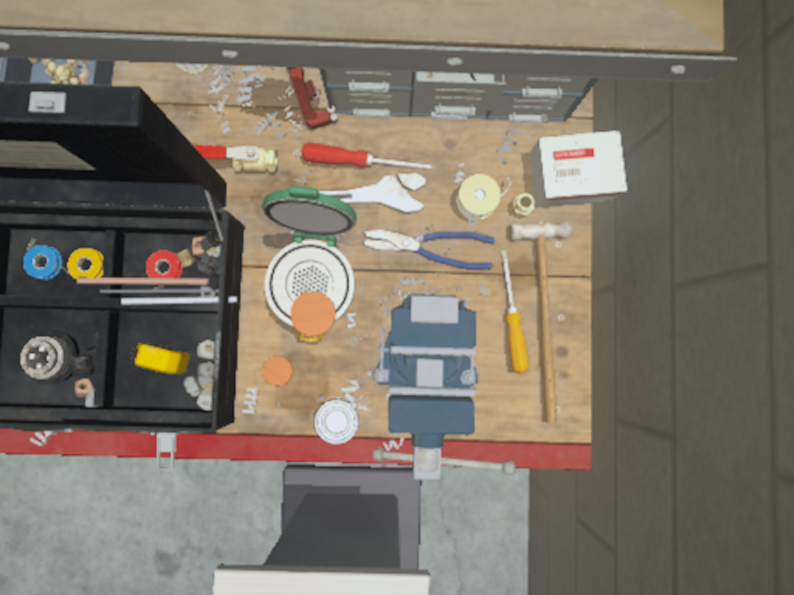

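The top view shows the disc (copper, 313,313 in the enlarged picture) on the near rim of the white flange, which is centred at about (309,283). The cover is leaning back, and its lip is at (303,190). The smaller look-alike is on the bench at (277,370). Next I'll rectify the views to the flange plane to refine the positions.

```bash
cat > h.py <<'E'
from rig import *
import cv2,numpy as np
def proj(P,c,shape=(384,512)):
    i=camera_info(c);f=shape[0]/2/np.tan(np.radians(i['fov_y']/2));V=np.array(i['view'])
    P=np.atleast_2d(P);q=P@V[:3,:3].T+V[:3,3]
    return np.c_[i['cx']+f*q[:,0]/q[:,2],i['cy']+f*q[:,1]/q[:,2]]
def rect(im,c,z,x0=.47,x1=.67,y0=-.08,y1=.12,s=.0005):
    # up = +x, left = +y
    xs=np.arange(x1,x0,-s);ys=np.arange(y1,y0,-s)
    Y,X=np.meshgrid(ys,xs);p=proj(np.c_[X.ravel(),Y.ravel(),np.full(X.size,z)],c).astype(np.float32)
    return cv2.remap(im,p[:,0].reshape(X.shape),p[:,1].reshape(X.shape),cv2.INTER_LINEAR)
def disc_fit(im,c,z=.133,near=(.524,.011),**k):
    r=rect(im,c,z);hsv=cv2.cvtColor(r,cv2.COLOR_BGR2HSV)
    m=cv2.inRange(hsv,(5,110,120),(20,255,255))
    cs,_=cv2.findContours(m,cv2.RETR_EXTERNAL,cv2.CHAIN_APPROX_NONE);b=max(cs,key=cv2.contourArea)
    (u,v),rad=cv2.minEnclosingCircle(b);return .67-v*.0005,.12-u*.0005,rad*.0005,cv2.contourArea(b)*.25e-6
E
python3 - <<'E'
from h import *
out=[]
for c in ['top','scene']:
    im=cv2.imread(f'pics/{c}0.png')
    print(c,np.round(disc_fit(im,c),4))
    r=rect(im,c,.125)
    for (sx,sy,col) in [(.5636,.021,(255,0,0))]:
        for R in (.06,.032): cv2.circle(r,(int((.12-sy)/.0005),int((.67-sx)/.0005)),int(R/.0005),col,1)
    out.append(r)
cv2.imwrite('pics/rect0.png',np.hstack(out))
E
```

```text
top [0.5202 0.0139 0.034  0.0029]
scene [0.525  0.0117 0.0332 0.003 ]
```

View pics/rect0.png

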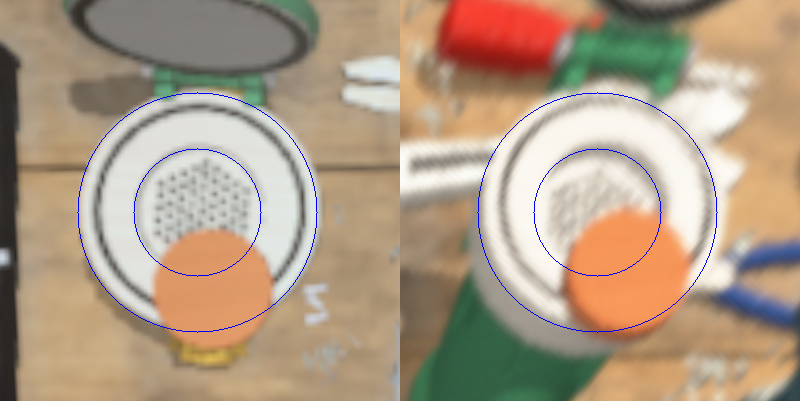

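```bash
python3 - <<'E'
from h import *
from scipy.optimize import minimize
a=np.linspace(0,2*np.pi,360)
for c in ['top','scene']:
    im=cv2.imread(f'pics/{c}0.png')
    r=rect(im,c,.133);m=cv2.inRange(cv2.cvtColor(r,cv2.COLOR_BGR2HSV),(5,150,150),(20,255,255))
    m=cv2.morphologyEx(m,cv2.MORPH_OPEN,np.ones((25,25)))
    cs=max(cv2.findContours(m,0,1)[0],key=cv2.contourArea);e=cv2.fitEllipse(cs)
    print(c,'disc',.67-e[0][1]*.0005,.12-e[0][0]*.0005,np.array(e[1])*.0005)
    r=rect(im,c,.125);h=cv2.cvtColor(r,cv2.COLOR_BGR2HSV).astype(np.float32)
    g=cv2.GaussianBlur(h[...,2]-h[...,1],(0,0),2)
    for R,k in((.060,.002),):
      best=[]
      for x in np.arange(.555,.577,.001):
        for y in np.arange(.008,.032,.001):
          def ring(R):
            u=(.12-y-R*np.sin(a))/.0005;v=(.67-x-R*np.cos(a))/.0005
            return cv2.remap(g,u.astype(np.float32)[None],v.astype(np.float32)[None],1)[0]
          d=np.clip(ring(R-k)-ring(R+k),0,80)
          best.append((d.mean(),x,y))
      best.sort(reverse=True);print(R,np.round(best[:4],4).tolist())
E
```

```text
Traceback (most recent call last):
ValueError: max() iterable argument is empty
```

```bash
cat > fit.py <<'E'
from h import *
a=np.linspace(0,2*np.pi,360)
def disc(im,c,z=.133):
    r=rect(im,c,z);m=cv2.inRange(cv2.cvtColor(r,cv2.COLOR_BGR2HSV),(5,115,150),(20,255,255))
    m=cv2.morphologyEx(m,cv2.MORPH_OPEN,cv2.getStructuringElement(2,(41,41)))
    cs=max(cv2.findContours(m,0,1)[0],key=cv2.contourArea);e=cv2.fitEllipse(cs)
    print(c,'disc',np.round([.67-e[0][1]*.0005,.12-e[0][0]*.0005],4),np.round(np.array(e[1])*.0005,4))
def seat(im,c,R=.06,k=.002):
    r=rect(im,c,.125);h=cv2.cvtColor(r,cv2.COLOR_BGR2HSV).astype(np.float32)
    g=cv2.GaussianBlur(h[...,2]-h[...,1],(0,0),2);best=[]
    for x in np.arange(.555,.577,.001):
        for y in np.arange(.008,.032,.001):
          def ring(R):
            u=(.12-y-R*np.sin(a))/.0005;v=(.67-x-R*np.cos(a))/.0005
            return cv2.remap(g,u.astype(np.float32)[None],v.astype(np.float32)[None],1)[0]
          d=np.clip(ring(R-k)-ring(R+k),0,80)
          best.append((d.mean(),x,y))
    best.sort(reverse=True);print(c,R,np.round(best[:4],4).tolist())
E
python3 - <<'E'
from fit import *
for c in ['top','scene']:
    im=cv2.imread(f'pics/{c}0.png');disc(im,c);seat(im,c)
for t in ('hinge','cover_lip','seat','disc_centre'):
  for c in ('top','scene'):
    for r in tip_of(t,c)[:2]:print(t,c,np.round(r['position'],4),round(r['confidence'],2))
E
```

```text
top disc [0.5235 0.0126] [0.056  0.0595]
top 0.06 [[67.3976, 0.564, 0.02], [67.1631, 0.565, 0.02], [66.7005, 0.565, 0.021], [66.3311, 0.564, 0.021]]
scene disc [0.5246 0.0122] [0.0591 0.0625]
scene 0.06 [[43.9366, 0.568, 0.018], [43.645, 0.567, 0.018], [43.6317, 0.568, 0.017], [42.4005, 0.569, 0.018]]
hinge top [0.6316 0.0114 0.131 ] 0.85
hinge scene [0.6555 0.0123 0.2639] 0.53
cover_lip top [0.6579 0.0128 0.264 ] 0.61
cover_lip scene [0.6558 0.0096 0.2633] 0.87
cover_lip scene [0.5229 0.0098 0.1292] 0.32
seat top [0.5636 0.0196 0.1235] 0.61
seat top [0.6616 0.0139 0.2663] 0.33
seat scene [0.563  0.0237 0.1265] 0.93
disc_centre top [0.5243 0.0109 0.1275] 0.9
disc_centre top [0.4497 0.0771 0.0033] 0.69
disc_centre scene [0.4455 0.0829 0.0037] 0.69
disc_centre scene [0.5242 0.0101 0.1283] 0.64
```

```bash
python3 - <<'E'
from h import *
def tri(ps):
    A=[];b=[]
    for c,(u,v) in ps.items():
        i=camera_info(c);f=192/np.tan(np.radians(i['fov_y']/2));V=np.array(i['view'])
        d=V[:3,:3].T@np.array([(u/1.55-i['cx'])/f,(v/1.55-i['cy'])/f,1]);d/=np.linalg.norm(d)
        o=-V[:3,:3].T@V[:3,3];M=np.eye(3)-np.outer(d,d);A.append(M);b.append(M@o)
    x=np.linalg.solve(sum(A),sum(b));return np.round(x,3),[np.round(M@x-q,3) for M,q in zip(A,b)]
print('anvil',tri(dict(scene=(432,262),top=(434,310))))
print('tin',tri(dict(scene=(441,443),top=(336,421))))
print('shelf edge bolt? ',tri(dict(scene=(317,104),top=(454,62))))
E
```

```text
anvil (array([ 0.529, -0.146,  0.179]), [array([ 0.002,  0.002, -0.   ]), array([-0.002, -0.002,  0.   ])])
tin (array([ 0.374, -0.016,  0.036]), [array([ 0.,  0., -0.]), array([-0., -0.,  0.])])
shelf edge bolt?  (array([ 0.776, -0.148,  0.343]), [array([-0., -0., -0.]), array([0., 0., 0.])])
```

Request:
{"name": "jog_arm", "arguments": {"steps": [{"delta_pos": [20, -40, 20], "turn": 5, "fingers": 34}, {"delta_pos": [40, -75, 40], "turn": 10, "fingers": 34}, {"delta_pos": [284, -592, 40], "turn": 29, "fingers": 34}, {"delta_pos": [284, -592, 40], "turn": 29, "fingers": 34}, {"delta_pos": [284, -592, 40], "turn": 29, "fingers": 34}, {"delta_pos": [284, -592, 40], "turn": 29, "fingers": 34}, {"delta_pos": [284, -592, 40], "turn": 29, "fingers": 34}, {"delta_pos": [284, -592, 40], "turn": 29, "fingers": 34}, {"delta_pos": [284, -592, 40], "turn": 29, "fingers": 34}, {"delta_pos": [284, -592, 40], "turn": 29, "fingers": 34}, {"delta_pos": [284, -592, 40], "turn": 29, "fingers": 34}, {"delta_pos": [284, -592, 40], "turn": 29, "fingers": 34}, {"delta_pos": [284, -592, 40], "turn": 29, "fingers": 34}, {"delta_pos": [284, -592, 40], "turn": 29, "fingers": 34}, {"delta_pos": [284, -592, 40], "turn": 29, "fingers": 34}, {"delta_pos": [284, -592, 40], "turn": 29, "fingers": 34}, {"delta_pos": [284, -592, 40], "turn": 29, "fingers": 34}, {"delta_pos": [284, -592, 40], "turn": 29, "fingers": 34}, {"delta_pos": [284, -592, 40], "turn": 29, "fingers": 34}]}}

```text
time_s: 3.03
position: [0.4744, 0.0032, 0.2793]
tcp_rot: [[-0.193, -0.001, -0.981], [0.981, 0.001, -0.193], [0.001, -1.0, 0.001]]
force: [0.3, 0.0, 1.2]
opening: 0.343
```

```bash
python3 - <<'E'
from h import *
s=read_state()
im=capture('wrist');i=camera_info('wrist');R=s['tcp_rot'];T=np.array(i['tool_from_camera'])
cv2.imwrite('pics/w1.png',cv2.resize(im[:,:,::-1],None,fx=1.5,fy=1.5))
for t in('disc_centre','seat','hinge','cover_lip'):
  for r in tip_of(t,'wrist')[:2]:print(t,np.round(r['position'],4),round(r['confidence'],2))
# rectify
Rw=R@T[:3,:3];pw=s['position']+R@T[:3,3]
V=np.eye(4);V[:3,:3]=Rw.T;V[:3,3]=-Rw.T@pw
import h
ci=h.camera_info
h.camera_info=lambda n: dict(i,view=V) if n=='wrist' else ci(n)
import fit
b=np.ascontiguousarray(im[:,:,::-1])
try: fit.disc(b,'wrist')
except Exception as e: print(e)
fit.seat(b,'wrist')
cv2.imwrite('pics/w1r.png',h.rect(b,'wrist',.125))
E
```

```text
disc_centre [0.4412 0.0744 0.0046] 0.79
disc_centre [0.5212 0.015  0.1312] 0.56
seat [0.568  0.0185 0.126 ] 0.75
hinge [0.6334 0.0141 0.1347] 0.77
wrist disc [0.5241 0.0142] [0.0558 0.0587]
wrist 0.06 [[25.1369, 0.569, 0.01], [25.0323, 0.569, 0.011], [24.6049, 0.559, 0.012], [24.5434, 0.569, 0.009]]
```

View pics/w1.png

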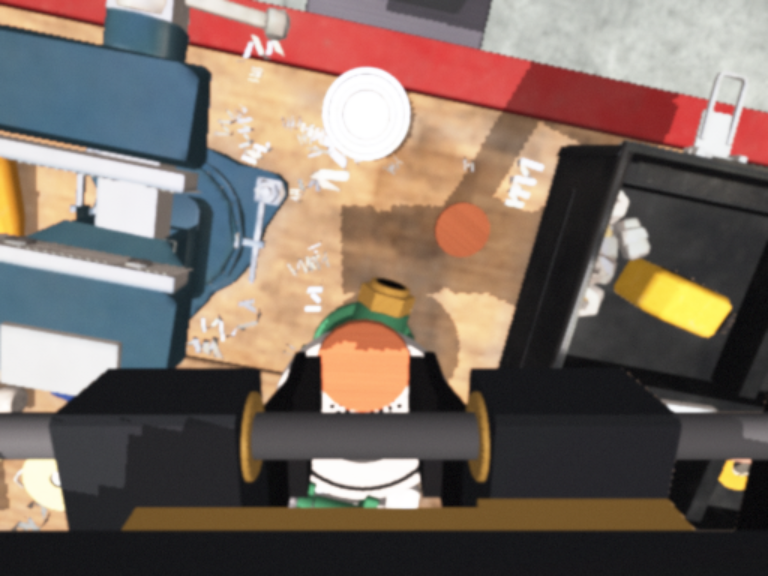

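View pics/w1r.png

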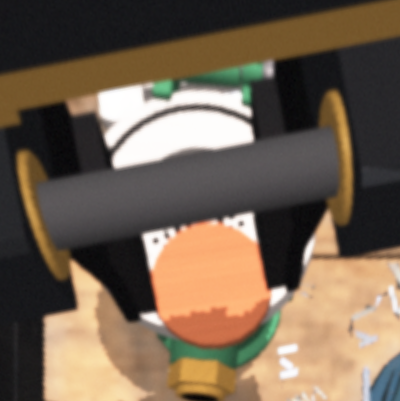

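Request:
{"name": "jog_arm", "arguments": {"steps": [{"delta_pos": [0, 0, -40], "turn": 0, "fingers": 34}, {"delta_pos": [0, 0, -80], "turn": 0, "fingers": 34}, {"delta_pos": [0, 0, -115], "turn": 0, "fingers": 34}, {"delta_pos": [0, 0, -130], "turn": 0, "fingers": 34}, {"delta_pos": [0, 0, -134], "turn": 0, "fingers": 34}, {"delta_pos": [4, 1, -134], "turn": 0, "fingers": 34}, {"delta_pos": [8, 2, -134], "turn": 0, "fingers": 34}, {"delta_pos": [12, 2, -134], "turn": 0, "fingers": 34}, {"delta_pos": [16, 3, -134], "turn": 0, "fingers": 34}, {"delta_pos": [20, 4, -134], "turn": 0, "fingers": 34}, {"delta_pos": [24, 4, -134], "turn": 0, "fingers": 34}, {"delta_pos": [24, 4, -134], "turn": 0, "fingers": 34}]}}

```text
time_s: 4.28
position: [0.5005, 0.007, 0.1462]
tcp_rot: [[-0.194, 0.002, -0.981], [0.981, -0.0, -0.194], [-0.001, -1.0, -0.002]]
force: [-0.1, -0.5, 0.4]
opening: 0.34
```

```bash
cat > look.py <<'E'
import sys
from fit import *
n=sys.argv[1];o=[]
s=read_state();print(s['time_s'],np.round(s['position'],4),np.round(s['force'],1))
for c in('top','scene'):
    b=np.ascontiguousarray(capture(c)[:,:,::-1])
    try: disc(b,c,float(sys.argv[2]) if len(sys.argv)>2 else .133)
    except Exception as e: print(e)
    p=proj([[.58,.015,.15]],c)[0].astype(int);k=90
    o.append(cv2.resize(b[max(p[1]-k,0):p[1]+k,max(p[0]-k,0):p[0]+k],(390,390),interpolation=2))
cv2.imwrite(f'pics/{n}.png',np.hstack(o))
E
python3 look.py p1
```

```text
4.2833 [0.5005 0.007  0.1462] [-0.1 -0.5  0.4]
max() iterable argument is empty
max() iterable argument is empty
```

View pics/p1.png

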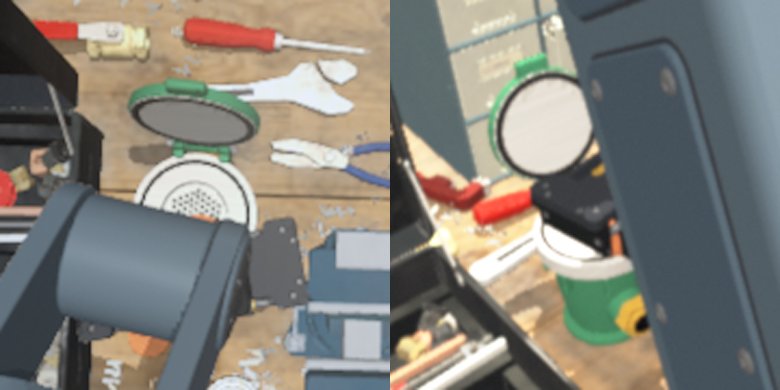

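Request:
{"name": "jog_arm", "arguments": {"steps": [{"delta_pos": [3, 0.5, 0], "turn": 0, "fingers": 34}, {"delta_pos": [6, 1, 0], "turn": 0, "fingers": 34}, {"delta_pos": [9, 1.5, 0], "turn": 0, "fingers": 34}, {"delta_pos": [12, 2, 0], "turn": 0, "fingers": 34}, {"delta_pos": [15, 2.5, 0], "turn": 0, "fingers": 34}, {"delta_pos": [18, 3, 0], "turn": 0, "fingers": 34}, {"delta_pos": [21, 3.5, 0], "turn": 0, "fingers": 34}, {"delta_pos": [24, 4, 0], "turn": 0, "fingers": 34}, {"delta_pos": [24, 4, 0], "turn": 0, "fingers": 34}]}}

```text
time_s: 5.13
position: [0.5243, 0.011, 0.1456]
tcp_rot: [[-0.194, 0.002, -0.981], [0.981, -0.0, -0.194], [-0.001, -1.0, -0.002]]
force: [-0.5, 0.4, -0.2]
opening: 0.34
```

```bash
python3 look.py p2; python3 - <<'E'
from h import *
cv2.imwrite('pics/w2.png',cv2.resize(capture('wrist')[:,:,::-1],None,fx=1.5,fy=1.5))
E
```

```text
5.1333 [0.5243 0.011  0.1456] [-0.5  0.4 -0.2]
max() iterable argument is empty
max() iterable argument is empty
```

View pics/p2.png

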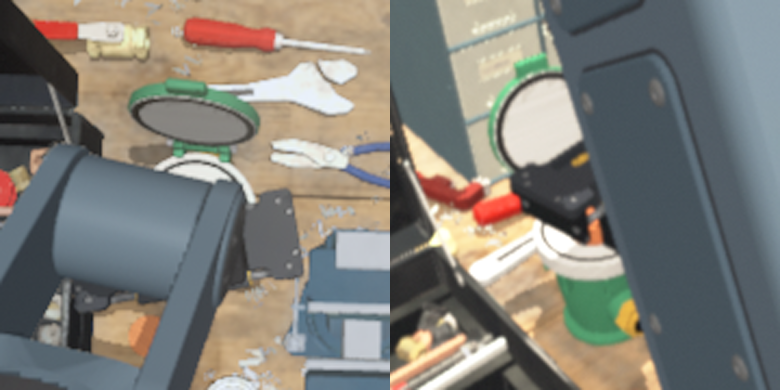

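View pics/w2.png

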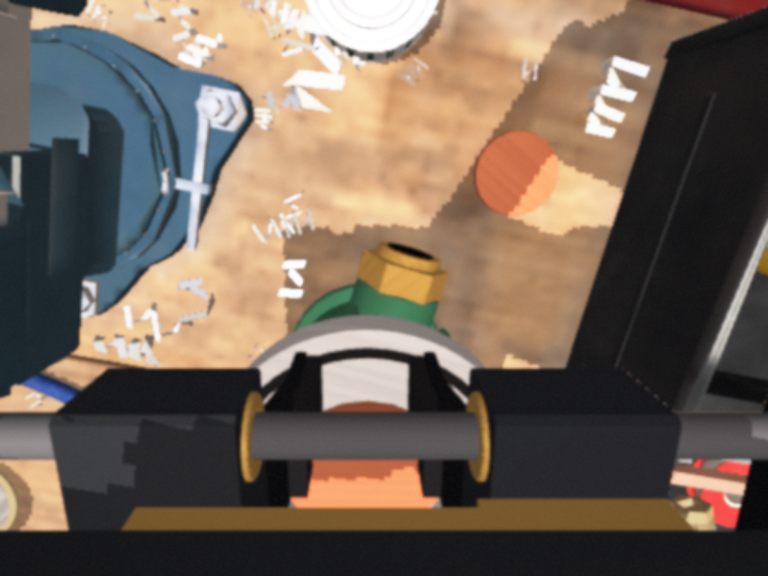

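Request:
{"name": "jog_arm", "arguments": {"steps": [{"delta_pos": [2, 0.5, 0], "turn": 0, "fingers": 34}, {"delta_pos": [4, 1, 0], "turn": 0, "fingers": 34}, {"delta_pos": [6, 1, 0], "turn": 0, "fingers": 34}, {"delta_pos": [7, 1.5, 0], "turn": 0, "fingers": 34}, {"delta_pos": [8, 1.5, 0], "turn": 0, "fingers": 34}, {"delta_pos": [9, 1.5, 0], "turn": 0, "fingers": 34}, {"delta_pos": [9, 1.5, 0], "turn": 0, "fingers": 34}]}}

```text
time_s: 5.87
position: [0.5324, 0.0125, 0.1456]
tcp_rot: [[-0.194, 0.0, -0.981], [0.981, -0.0, -0.194], [-0.0, -1.0, -0.0]]
force: [0.2, -0.4, -0.1]
opening: 0.338
```

```bash
python3 look.py p3; python3 - <<'E'
from h import *
cv2.imwrite('pics/w3.png',cv2.resize(capture('wrist')[:,:,::-1],None,fx=1.5,fy=1.5))
E
```

```text
5.8667 [0.5324 0.0125 0.1456] [ 0.2 -0.4 -0.1]
max() iterable argument is empty
max() iterable argument is empty
```

View pics/w3.png

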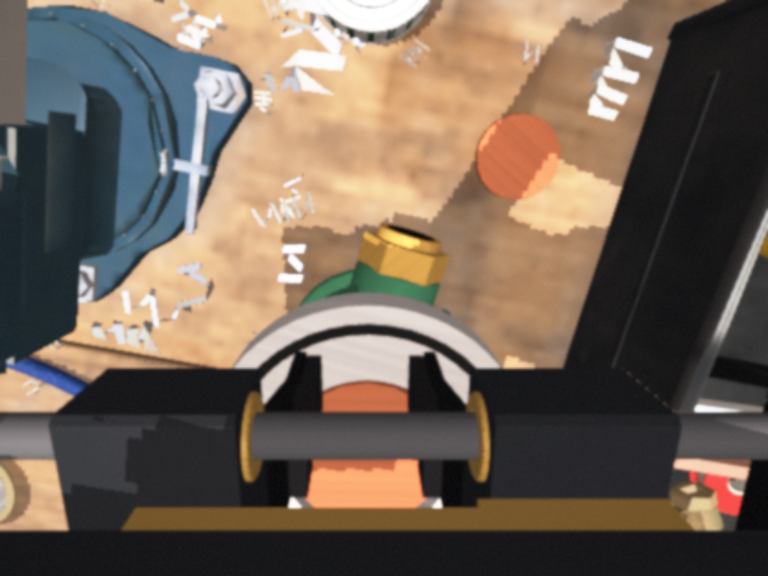

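Request:
{"name": "jog_arm", "arguments": {"steps": [{"delta_pos": [0, 0, 20], "turn": 0, "fingers": 34}, {"delta_pos": [0, 0, 60], "turn": 0, "fingers": 34}, {"delta_pos": [0, 0, 100], "turn": 0, "fingers": 0}, {"delta_pos": [-40, 0, 110], "turn": 0, "fingers": 0}, {"delta_pos": [-80, 0, 110], "turn": 0, "fingers": 0}, {"delta_pos": [-100, 0, 110], "turn": 0, "fingers": 0}, {"delta_pos": [-100, 0, 110], "turn": 0, "fingers": 0}]}}

```text
time_s: 6.6
position: [0.4262, 0.0137, 0.2554]
tcp_rot: [[-0.194, -0.006, -0.981], [0.981, 0.001, -0.194], [0.002, -1.0, 0.005]]
force: [-0.9, 0.7, 0.1]
opening: 0.055
```

```bash
python3 look.py p4 .124; python3 - <<'E'
from h import *
cv2.imwrite('pics/w4.png',cv2.resize(capture('wrist')[:,:,::-1],None,fx=1.5,fy=1.5))
for t in('disc_centre','seat'):
  for c in('wrist','top','scene'):
    for r in tip_of(t,c)[:2]:print(t,c,np.round(r['position'],4),round(r['confidence'],2))
E
```

```text
6.6 [0.4262 0.0137 0.2554] [-0.9  0.7  0.1]
top disc [0.5637 0.0193] [0.0551 0.0558]
scene disc [0.5677 0.0174] [0.0524 0.0558]
disc_centre wrist [0.4389 0.0744 0.0031] 0.94
disc_centre wrist [0.5635 0.0195 0.1218] 0.68
disc_centre top [0.5598 0.0174 0.1144] 0.9
disc_centre top [0.4465 0.0773 0.008 ] 0.55
disc_centre scene [0.4463 0.0804 0.0043] 0.84
disc_centre scene [0.5625 0.017  0.1233] 0.8
seat top [0.5654 0.0178 0.1256] 0.8
seat scene [0.5626 0.0241 0.1257] 0.71
```

View pics/p4.png

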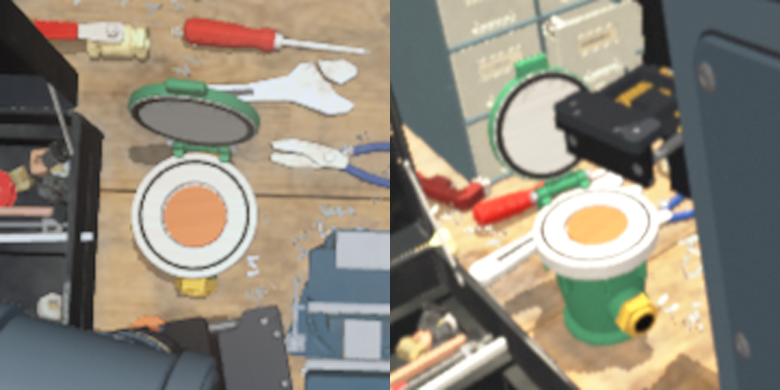

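View pics/w4.png

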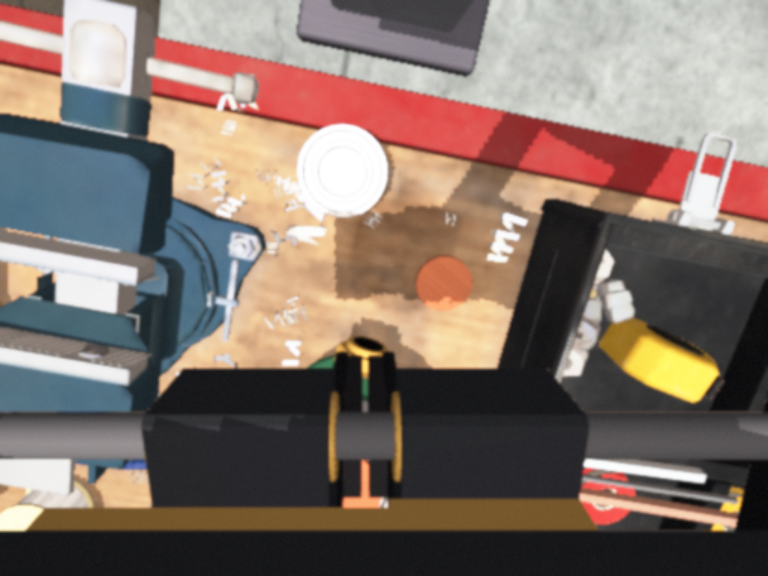

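```bash
python3 - <<'E'
from h import *
def tri(ps):
    A=[];b=[]
    for c,(u,v) in ps.items():
        i=camera_info(c);f=192/np.tan(np.radians(i['fov_y']/2));V=np.array(i['view'])
        d=V[:3,:3].T@np.array([(u/1.55-i['cx'])/f,(v/1.55-i['cy'])/f,1]);d/=np.linalg.norm(d)
        o=-V[:3,:3].T@V[:3,3];M=np.eye(3)-np.outer(d,d);A.append(M);b.append(M@o)
    x=np.linalg.solve(sum(A),sum(b));return np.round(x,3),[np.round(M@x-q,3) for M,q in zip(A,b)]
print('lid',tri(dict(scene=(140,123),top=(144,88))))
print('lid low',tri(dict(scene=(203,335),top=(226,188))))
print('spool',tri(dict(scene=(387,266),top=(480,194))))
E
```

```text
lid (array([0.708, 0.135, 0.407]), [array([0.001, 0.003, 0.002]), array([-0.001, -0.003, -0.002])])
lid low (array([0.693, 0.139, 0.109]), [array([0.002, 0.002, 0.001]), array([-0.002, -0.002, -0.001])])
spool (array([ 0.713, -0.217,  0.051]), [array([0., 0., 0.]), array([-0., -0., -0.])])
```

Request:
{"name": "jog_arm", "arguments": {"steps": [{"delta_pos": [0, -4, 40], "turn": -6, "fingers": 0}, {"delta_pos": [0, -7, 80], "turn": -12, "fingers": 0}, {"delta_pos": [40, -7, 90], "turn": -17, "fingers": 0}, {"delta_pos": [80, -7, 90], "turn": -17, "fingers": 0}, {"delta_pos": [120, -7, 90], "turn": -17, "fingers": 0}, {"delta_pos": [120, -7, 90], "turn": -17, "fingers": 0}, {"delta_pos": [120, -7, 90], "turn": -17, "fingers": 0}]}}

```text
time_s: 7.63
position: [0.5536, 0.0054, 0.3442]
tcp_rot: [[0.101, -0.002, -0.995], [0.995, 0.0, 0.101], [0.0, -1.0, 0.002]]
force: [0.1, 0.4, 0.1]
opening: 0.005
```

Request:
{"name": "jog_arm", "arguments": {"steps": [{"delta_pos": [40, -5, 0], "turn": 0, "fingers": 0}, {"delta_pos": [80, -5, 0], "turn": 0, "fingers": 0}, {"delta_pos": [115, -5, 0], "turn": 0, "fingers": 0}, {"delta_pos": [135, -5, 0], "turn": 0, "fingers": 0}, {"delta_pos": [145, -5, 0], "turn": 0, "fingers": 0}, {"delta_pos": [145, -5, 0], "turn": 0, "fingers": 0}]}}

```text
time_s: 8.13
position: [0.6977, 0.0005, 0.3441]
tcp_rot: [[0.101, -0.002, -0.995], [0.995, 0.0, 0.101], [0.0, -1.0, 0.002]]
force: [0.6, -0.2, -0.6]
opening: 0.003
```

```bash
python3 look.py p5 .124
```

```text
8.1333 [6.977e-01 5.000e-04 3.441e-01] [ 0.6 -0.2 -0.6]
top disc [0.5637 0.0193] [0.0551 0.056 ]
scene disc [0.5728 0.0291] [0.0276 0.0481]
```

View pics/p5.png

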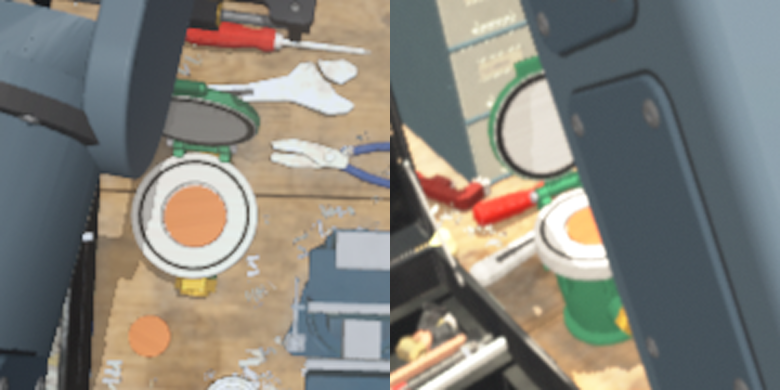

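Request:
{"name": "jog_arm", "arguments": {"steps": [{"delta_pos": [0, 0, -15], "turn": 0, "fingers": 0}, {"delta_pos": [0, 0, -30], "turn": 0, "fingers": 0}, {"delta_pos": [0, 0, -45], "turn": 0, "fingers": 0}, {"delta_pos": [0, 0, -60], "turn": 0, "fingers": 0}, {"delta_pos": [0, 0, -60], "turn": 0, "fingers": 0}]}}

```text
time_s: 8.65
position: [0.6933, 0.001, 0.2824]
tcp_rot: [[0.101, -0.008, -0.995], [0.995, 0.001, 0.101], [0.0, -1.0, 0.008]]
force: [-0.9, 0.6, -1.2]
opening: 0.003
```

Request:
{"name": "jog_arm", "arguments": {"steps": [{"delta_pos": [0, 0, -12], "turn": 0, "fingers": 0}, {"delta_pos": [0, 0, -24], "turn": 0, "fingers": 0}, {"delta_pos": [0, 0, -36], "turn": 0, "fingers": 0}, {"delta_pos": [0, 0, -36], "turn": 0, "fingers": 0}]}}

```text
time_s: 8.98
position: [0.6952, 0.0008, 0.2465]
tcp_rot: [[0.101, -0.006, -0.995], [0.995, 0.001, 0.101], [0.0, -1.0, 0.006]]
force: [-0.4, -0.9, -0.7]
opening: 0.006
```

Request:
{"name": "jog_arm", "arguments": {"steps": [{"delta_pos": [-7, 0.5, 0], "turn": 0, "fingers": 0}, {"delta_pos": [-14, 1, 0], "turn": 0, "fingers": 0}, {"delta_pos": [-21, 2, 0], "turn": 0, "fingers": 0}, {"delta_pos": [-28, 3, -1], "turn": 0, "fingers": 0}, {"delta_pos": [-35, 3.5, -1], "turn": 0, "fingers": 0}, {"delta_pos": [-42, 4, -1], "turn": 0, "fingers": 0}, {"delta_pos": [-51, 5, -1], "turn": 0, "fingers": 0}, {"delta_pos": [-60, 6, -1], "turn": 0, "fingers": 0}, {"delta_pos": [-69, 7, -2], "turn": 0, "fingers": 0}, {"delta_pos": [-77, 8, -4], "turn": 0, "fingers": 0}, {"delta_pos": [-86, 8.5, -6], "turn": 0, "fingers": 0}, {"delta_pos": [-94, 9, -9], "turn": 0, "fingers": 0}, {"delta_pos": [-94, 9, -9], "turn": 0, "fingers": 0}]}}

```text
time_s: 10.07
position: [0.5995, 0.0102, 0.239]
tcp_rot: [[0.101, -0.007, -0.995], [0.995, 0.001, 0.101], [0.0, -1.0, 0.007]]
force: [0.9, -0.2, 0.2]
opening: 0.005
```

```bash
python3 look.py p6 .124;python3 - <<'E'
from h import *
for c in('top','scene'):
  for r in tip_of('cover_lip',c)[:2]:print(c,np.round(r['position'],4),round(r['confidence'],2))
E
```

```text
10.0667 [0.5995 0.0102 0.239 ] [ 0.9 -0.2  0.2]
top disc [0.5559 0.0078] [0.0285 0.0408]
scene disc [0.5724 0.0228] [0.0407 0.0537]
scene [0.5608 0.0151 0.2469] 0.9
```

View pics/p6.png

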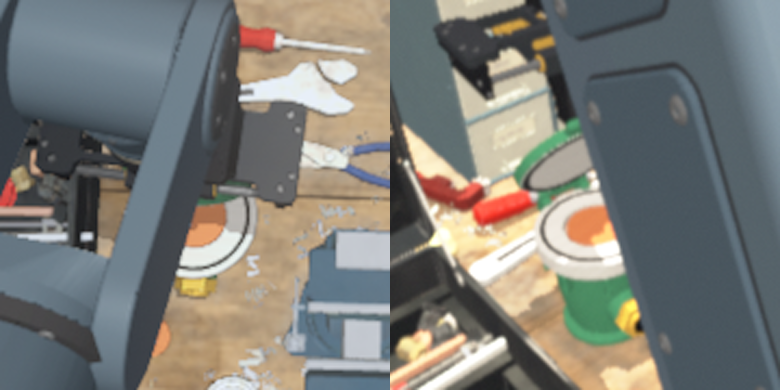

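Request:
{"name": "jog_arm", "arguments": {"steps": [{"delta_pos": [-8, 1, -4], "turn": 0, "fingers": 0}, {"delta_pos": [-15, 2, -8], "turn": 0, "fingers": 0}, {"delta_pos": [-22, 3, -13], "turn": 0, "fingers": 0}, {"delta_pos": [-28, 4, -19], "turn": 0, "fingers": 0}, {"delta_pos": [-34, 4.5, -25], "turn": 0, "fingers": 0}, {"delta_pos": [-40, 5, -32], "turn": 0, "fingers": 0}, {"delta_pos": [-45, 5, -39], "turn": 0, "fingers": 0}, {"delta_pos": [-50, 5.5, -47], "turn": 0, "fingers": 0}, {"delta_pos": [-53, 6, -54], "turn": 0, "fingers": 0}, {"delta_pos": [-56, 6, -62], "turn": 0, "fingers": 0}, {"delta_pos": [-58, 6, -70], "turn": 0, "fingers": 0}, {"delta_pos": [-59, 6, -75], "turn": 0, "fingers": 0}, {"delta_pos": [-59, 6, -79], "turn": 0, "fingers": 0}, {"delta_pos": [-59, 6, -79], "turn": 0, "fingers": 0}]}}

```text
time_s: 11.43
position: [0.5433, 0.0157, 0.1609]
tcp_rot: [[0.101, -0.002, -0.995], [0.995, 0.0, 0.101], [0.0, -1.0, 0.002]]
force: [-0.5, 0.4, 0.0]
opening: 0.008
```

Now press down gently until the force builds.

Request:
{"name": "jog_arm", "arguments": {"steps": [{"delta_pos": [0, 0, -1], "turn": 0, "fingers": 0}, {"delta_pos": [0, 0, -2], "turn": 0, "fingers": 0}, {"delta_pos": [0, 0, -3], "turn": 0, "fingers": 0}, {"delta_pos": [0, 0, -3], "turn": 0, "fingers": 0}, {"delta_pos": [0, 0, -3], "turn": 0, "fingers": 0}]}}

```text
time_s: 11.85
position: [0.5439, 0.0156, 0.1605]
tcp_rot: [[0.101, 0.0, -0.995], [0.995, -0.0, 0.101], [-0.0, -1.0, -0.0]]
force: [-4.0, 0.8, 15.8]
opening: 0.008
```

Request:
{"name": "jog_arm", "arguments": {"steps": [{"delta_pos": [0, 0, -4], "turn": 0, "fingers": 0}, {"delta_pos": [0, 0, -4], "turn": 0, "fingers": 0}, {"delta_pos": [0, 0, -4], "turn": 0, "fingers": 0}, {"delta_pos": [0, 0, -4], "turn": 0, "fingers": 0}]}}

```text
time_s: 12.18
position: [0.5439, 0.0156, 0.1602]
tcp_rot: [[0.1, 0.002, -0.995], [0.995, -0.001, 0.1], [-0.001, -1.0, -0.002]]
force: [-11.2, 1.7, 38.5]
opening: 0.006
```

Request:
{"name": "jog_arm", "arguments": {"steps": [{"delta_pos": [0, 0, 10], "turn": 0, "fingers": 0}, {"delta_pos": [0, 0, 40], "turn": 0, "fingers": 0}, {"delta_pos": [0, 0, 80], "turn": 0, "fingers": 0}, {"delta_pos": [-40, 0, 110], "turn": 0, "fingers": 0}, {"delta_pos": [-80, 0, 130], "turn": 0, "fingers": 0}, {"delta_pos": [-120, 0, 150], "turn": 0, "fingers": 0}, {"delta_pos": [-120, 0, 150], "turn": 0, "fingers": 0}, {"delta_pos": [-120, 0, 150], "turn": 0, "fingers": 0}]}}

```text
time_s: 12.85
position: [0.4214, 0.0159, 0.306]
tcp_rot: [[0.101, 0.001, -0.995], [0.995, -0.001, 0.101], [-0.0, -1.0, -0.001]]
force: [0.3, -0.1, -0.3]
opening: 0.002
```

```bash
python3 look.py p7 .124;python3 - <<'E'
from h import *
for t in('cover_lip','hinge','flux_tin','solder_spool','brass_nipple'):
 for c in('top','scene'):
  for r in tip_of(t,c)[:1]:print(t,c,np.round(r['position'],4),round(r['confidence'],2))
E
```

```text
12.85 [0.4214 0.0159 0.306 ] [ 0.3 -0.1 -0.3]
max() iterable argument is empty
max() iterable argument is empty
cover_lip top [0.5005 0.0257 0.1317] 0.78
cover_lip scene [0.4992 0.0243 0.1308] 0.89
hinge top [0.6323 0.0139 0.13  ] 0.63
hinge scene [0.6359 0.0137 0.1296] 0.82
flux_tin scene [ 0.3709 -0.0143  0.0017] 0.75
solder_spool top [ 7.211e-01 -2.253e-01  1.000e-04] 0.7
solder_spool scene [ 0.7222 -0.2201  0.0017] 0.5
brass_nipple top [ 7.107e-01 -2.856e-01  1.000e-04] 0.55
```

View pics/p7.png

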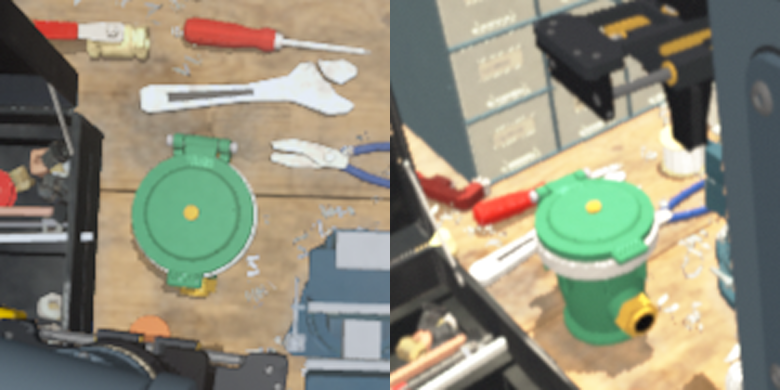

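The cover is flat and shut: both the lip and the hinge read about z = 0.131. The robot is clear, so I'm handing in.

```bash
python3 -c "
from rig import *
print(hand_in())"
```

```text
the job is handed in; nothing more can be done
None
```

The filter is refitted: the disc is in its seat and the cover is pressed shut. I handed the job in at about 13 s of the 45 s allowed. No verdict is reported, so this rests on my own checks.

- **Disc:** I pushed it across the flange with two partly open fingertips, without pinching or lifting. With the cover still open, the overhead view put its centre at (0.564, 0.019) m. My seat estimate was (0.565, 0.020) m, and the pictures showed the disc flat and below the flange face.
- **Cover:** I pushed it over from behind and pressed it down until the arm stopped moving, with up to 38 N at the wrist. Afterwards the lip read z = 0.131 m and the hinge 0.130 m, so it is level and fully shut. The disc cannot be seen under the cover, so I could not re-check it after closing.
- **Bystanders:** The tin reads where it started, within the networks' accuracy. The spool and nipple were not measured beforehand by the same means. Both show in their places behind the vice, and the arm stayed away from them. The nipple's last reading was low-confidence (0.55).
- **Disagreements:** The two fixed cameras differed by up to 4 mm on the seat position, and a few network reports were false, such as the cover lip reported as the hinge. I set those aside after comparing them with the pictures.

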